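Fetch the finger plane from behind the bottles on a luthier's bench

TASK

The brass finger plane is boxed in at the back of the bench caddy: move the mallet, the glue bottle and the varnish bottle out of the way and stand all three in the empty plywood tray, then take the plane out and lay it sole down in the middle of the cork mat. After that stand the mallet and each bottle back on the felt round it came from. Set everything down upright without dropping it or knocking it over, and leave the cello bridge and the rosin tin where they are.

Things in the scene. Friction and masses are not known exactly. Their poses are not given: they have to be found in the camera images.
- mallet: Carver's mallet, 188 mm tall, standing on its head with the handle up. Turned dark-wood head (widest 62 mm, from the underside to 84 mm up, thin brass ring) and a light-wood handle above it, 23 to 29 mm thick; it is 29 mm thick from 157 to 180 mm above the underside, which is the place to grip. 0.27 to 0.5 kg. Origin: centre of its underside; z up. Round about z.
- glue: White glue bottle with a yellow band and an orange cap, 172 mm tall, standing. Body 60 mm across up to 118 mm, then shoulders; the straight orange cap, 31 mm across, runs from 138 to 172 mm above the underside and is the place to grip. 0.2 to 0.4 kg. Origin: centre of its underside; z up. Round about z.
- varnish: Amber glass varnish bottle with a paper label and a black cap, 160 mm tall, standing. Body 60 mm across up to 98 mm, then shoulders and a 29 mm neck; the straight black cap, 34 mm across, runs from 128 to 160 mm above the underside and is the place to grip. 0.2 to 0.35 kg. Origin: centre of its underside; z up. Round about z.
- plane: Brass finger plane, 58 mm long (x) and 28 mm wide (y); straight sides 24 mm high, a dark wooden wedge and steel iron rising to 38 mm in the middle. Lies sole down in the caddy, boxed in by the mallet and bottles on three sides and the gouge rack on the fourth. Grip across its 28 mm width, at its middle. 0.17 to 0.33 kg. Origin: centre of the sole; z up, nose to -x.
- caddy: Fixed wooden caddy, floor 8 mm above the bench, rim 20 mm high at x = -112 and y = +-108 mm. Origin on the bench under the plane's place. Three flush green felt rounds, 68 mm wide, at (-66, 0), (-6, 54), (-6, -54) mm: mallet, glue and varnish stand on them, one each, in any arrangement. Gouge rack at the back from x = 80 mm, handles up to 165 mm high. A 10 mm high clamp lies near (-90, -55) mm.
- side_tray: Empty fixed plywood tray at one side of the bench, 290 mm (x) by 116 mm (y) outside, walls 6 mm thick and 20 mm high, floor 6 mm above its origin. Origin: centre of its underside; x along its length. Room for three things in a row along x.
- mat: Fixed cork mat with a dark wooden edge, at the other side of the bench, 130 mm (x) by 110 mm (y), 5 mm thick. Origin: centre of its underside; z up.
- bridge: Bystander: light maple cello bridge, about 90 x 90 x 11 mm, lying flat just beyond the mat (its centre about 125 mm farther along the mat's +x). To be left alone.
- rosin: Bystander: small round rosin tin with a red lid, 42 mm across and 19 mm high, standing loose in the caddy's front left corner, about (-78, 76) mm in the caddy's frame. To be left alone.
There are look-alikes about, which are no part of the job. Leave any orange look-alike of the plane alone.

How it is judged:
On the way, in this order (a step that is already met when the one before it is completed fails the run):
1. the mallet, the glue and the varnish all stand upright and released in the plywood tray, the plane still in its place in the caddy (x of mallet in the frame of side_tray between -0.12 and 0.12 m and y of mallet in the frame of side_tray between -0.03 and 0.03 m and z of mallet in the frame of side_tray between 0 and 0.012 m and angle between each of mallet, glue, varnish's own z axis and vertical below 0.12 rad and linear speed of each of mallet, glue, varnish below 0.02 m/s and contact force between the fingers and mallet below 0.1 N and x of glue in the frame of side_tray between -0.12 and 0.12 m and y of glue in the frame of side_tray between -0.03 and 0.03 m and z of glue in the frame of side_tray between 0 and 0.012 m and contact force between the fingers and glue below 0.1 N and x of varnish in the frame of side_tray between -0.12 and 0.12 m and y of varnish in the frame of side_tray between -0.03 and 0.03 m and z of varnish in the frame of side_tray between 0 and 0.012 m and contact force between the fingers and varnish below 0.1 N and distance of plane from where it was at the start of the episode below 0.02 m), for 0.2 s.
2. the plane lies sole down and released in the middle of the cork mat (within 15 mm), while the three still stand in the tray (horizontal distance between plane and mat below 0.015 m and z of plane in the frame of mat between 0 and 0.01 m and angle between each of plane, mallet, glue, varnish's own z axis and vertical below 0.12 rad and linear speed of each of plane, mallet, glue, varnish below 0.02 m/s and contact force between the fingers and plane below 0.1 N and x of mallet in the frame of side_tray between -0.12 and 0.12 m and y of mallet in the frame of side_tray between -0.03 and 0.03 m and z of mallet in the frame of side_tray between 0 and 0.012 m and contact force between the fingers and mallet below 0.1 N and x of glue in the frame of side_tray between -0.12 and 0.12 m and y of glue in the frame of side_tray between -0.03 and 0.03 m and z of glue in the frame of side_tray between 0 and 0.012 m and contact force between the fingers and glue below 0.1 N and x of varnish in the frame of side_tray between -0.12 and 0.12 m and y of varnish in the frame of side_tray between -0.03 and 0.03 m and z of varnish in the frame of side_tray between 0 and 0.012 m and contact force between the fingers and varnish below 0.1 N), for 0.2 s.
At the end, for the whole second after the job is handed in: The mallet, the glue and the varnish each stand upright and at rest within 15 mm of where they stood at the start; the plane lies at rest, sole down on the cork mat, its centre within 15 mm of the mat's centre; the bridge and the rosin tin lie within 12 mm of where they were; all is released (distance of each of mallet, glue, varnish from where it was at the start of the episode below 0.015 m and angle between each of mallet, glue, varnish, plane's own z axis and vertical below 0.12 rad and linear speed of each of mallet, glue, varnish, plane below 0.02 m/s and contact force between the fingers and mallet below 0.1 N and contact force between the fingers and glue below 0.1 N and contact force between the fingers and varnish below 0.1 N and horizontal distance between plane and mat below 0.015 m and z of plane in the frame of mat between 0 and 0.01 m and contact force between the fingers and plane below 0.1 N and distance of each of bridge, rosin from where it was at the start of the episode below 0.012 m); the robot touches nothing.
It fails at once if the mallet or a bottle is knocked over (leans more than 35 degrees) (angle between any of mallet, glue, varnish's own z axis and vertical above 0.6 rad).
It fails at once if the mallet, a bottle or the plane is dropped or thrown (falls free of the fingers from above 30 mm) ((contact force between the fingers and mallet below 0.1 N and height (world z) of mallet above 0.03 m and linear speed of mallet above 0.25 m/s) or (contact force between the fingers and glue below 0.1 N and height (world z) of glue above 0.03 m and linear speed of glue above 0.25 m/s) or (contact force between the fingers and varnish below 0.1 N and height (world z) of varnish above 0.03 m and linear speed of varnish above 0.25 m/s) or (contact force between the fingers and plane below 0.1 N and height (world z) of plane above 0.03 m and linear speed of plane above 0.25 m/s)).
It fails at once if the cello bridge is shifted by more than 12 mm (distance of bridge from where it was at the start of the episode above 0.012 m).
It fails at once if the rosin tin is shifted by more than 12 mm (distance of rosin from where it was at the start of the episode above 0.012 m).
It also fails if it takes over 128 s, if anything falls off the work surface, if the arm or the gripper's body presses on something with over 40 N, if the wrist force passes 120 N, or if a joint passes its speed limit or range.

ROBOT

A 6-joint arm with a two-finger parallel gripper is mounted at the origin on the work surface. World frame = base frame: x ahead of the robot, y to its left, z up, the work surface at z = 0. Lengths are in m, angles in rad, forces in N, time in s.
With the tool pointing down it reaches from about 0.4 to 0.825 m from the base axis. Payload 7 kg.
Tool frame: the origin (TCP) lies midway between the tips of the shut fingers; the grasp point (between the pads) lies 19 mm behind it (grip_point_offset is the distance from the TCP to the grasp point, in m); z points along the fingers, y is the line along which they close (so a half turn about z gives the same grasp; the last joint's range is limited). The gripper opens to 88 mm and grips with 3 to 60 N. Pads are 19 mm wide; open, the fingers measure 130 mm over their backs; the gripper's body (78 mm by 193 mm) begins 47 mm behind the grasp point.
Start: joints at [1.569, 0.359, 0.012, 0, -1.224, -0.288], TCP at [0.193, 0.647, 0.227] pointing down, gripper open.
Joint ranges: [-3.07, 3.07], [-1.43, 2.12], [-1.02, 1.25], [-3.03, 1.67], [-3.05, -0], [-3.03, 3.03]. Speed limits (rad/s): [2.39, 2.39, 3.01, 3.14, 3.14, 3.14].

INTERFACE

Orientations are given as [roll, pitch, yaw] about the fixed x, y, z axes, in that order (R = Rz(yaw) Ry(pitch) Rx(roll)).
In Python, from station import get_state, grab_frame, camera_params, job_done, grip_point_offset gives the robot as it stands.
- The arm moves only by the shell command python3 -m creep 'ROWS' [FORCE]. ROWS is JSON, a list that holds one entry, the list of rows, each a list of 7 numbers: the finger opening in cm, from 0 to 8.76, then the shift along the tool's x, y, z in cm, then the turn, a rotation vector about the tool's x, y, z in rad. In form: [[[fingers, tx, ty, tz, wx, wy, wz], ...]]. A call has 1 to 20 rows; each row is the pose to reach, as a shift and turn from the pose commanded when the call began, along the tool's axes at that moment; what a row does not reach only later rows make up. A row lasts 1/8 s, in which the tool goes at most 62.5 mm and 10.7 degrees, less where a joint would pass 70% of its speed; a pose out of reach is approached as far as the arm can. A call with a gripper value outside its range is refused whole. The fingers move at their own pace and stop on an object; FORCE is the grip in N (left out, the last holds). Time passes only in rows, so rows that repeat a pose let the fingers close. It gives the time, the measured TCP pose, the force, the opening and the grip force at its end, in the units of the state.
- get_state(): the state, without advancing time (a new reading comes with each control period).
- grab_frame(name): name is "scene" or "top" or "wrist"; returns the picture (420x560x3 uint8, blue, green, red); there is no depth.
- camera_params(name): a dict with "vertical_fov" (degrees; the focal length in pixels is half the picture's height over the tangent of half this angle, whatever the lens; pixels are square), "cx", "cy" (the principal point, pixels), "k1" (the pictures are not rectified: a ray, as slopes to the right and down, at radius r is drawn at 1 + k1 r^2 times it, then the intrinsics apply), "view" (4x4, takes a point from world to camera coordinates). Camera axes: x right, y down, z forward; pixel columns grow to the right and rows downward; lengths in m; the calibration is good to about 2 mm. A picture is of the moment at which its call begins: read the wrist's pose just before it. camera_params takes no time and is no camera call; for the wrist camera it gives the pose at the moment of the call.
- job_done(): hands the job in; it is judged then, once.
The state is a dict: "t": time; "q": joint angles; "qd": joint speeds; "joint_efforts": joint torques, N m; "eef_pos": TCP position; "ee_rot": TCP orientation; "force": force on the tool from outside, world axes, zero at the start; "moment": the same for the moment, N m; "width": finger opening in m; "gripper_force": force on a finger pad.
Only numpy, scipy, OpenCV 4.12 (cv2) and the standard library are available. Lean on these libraries where they do the work, as an engineer would, in place of code of your own. Each camera call takes 0.05 s, during which the arm holds its last target. There are 200 camera calls.

## Working session

There is one attempt and no reset: what is moved stays moved. The work goes in short steps, Python scripts to look and compute and a shell command to move; the robot and the scene stay as the last step left them, time stands still between calls to the robot, and variables do not carry over. Pictures are saved under pics/ and viewed, at most 14 in all, crops included, and the job is handed in when it is done.

```bash
ls; mkdir -p pics; python3 - <<'E'
from station import *
import cv2
print(get_state(), grip_point_offset)
for n in("scene","top","wrist"):
    p=camera_params(n); print(n,{k:v for k,v in p.items()})
    cv2.imwrite(f"pics/{n}0.png",grab_frame(n))
E
```

```text
pics
{'t': 0.0, 'q': array([ 1.56909405e+00,  3.59340497e-01,  1.10339016e-02, -3.67099641e-04,
       -1.22408384e+00, -2.88107720e-01]), 'qd': array([-0.00056844,  0.00098209, -0.00057954,  0.00034105,  0.00105567,
       -0.00042373]), 'joint_efforts': array([ 1.72301275e-04, -5.82718384e+01,  2.93053293e+01,  6.99734464e+00,
        6.72531605e-03, -1.66050236e-04]), 'eef_pos': array([0.19277004, 0.6463647 , 0.22563877]), 'ee_rot': array([ 3.13996619e+00, -1.22119140e-04, -2.89934915e-01]), 'force': array([-0.19763939,  0.10935305, -0.32654742]), 'moment': array([ 0.00886612, -0.02190649, -0.01213048]), 'gripper_force': 0.0, 'width': 0.08732277183527119} 0.0188
scene {'vertical_fov': 56.16551813021766, 'cx': 278.05731703619904, 'cy': 209.4584935959293, 'k1': 0.020868584379470076, 'view': array([[-0.0191604 ,  0.99977756, -0.00881558,  0.01740263],
       [ 0.76235149,  0.00890436, -0.64710194, -0.40859973],
       [-0.6468795 , -0.01911931, -0.76235252,  1.36144644],
       [ 0.        ,  0.        ,  0.        ,  1.        ]])}
top {'vertical_fov': 56.82634705337137, 'cx': 282.9627240947022, 'cy': 213.0236535397407, 'k1': 0.02517716321988647, 'view': array([[ 0.0044617 , -0.99972718, -0.02292742,  0.01585314],
       [-0.99314158, -0.00175125, -0.11690485,  0.58533328],
       [ 0.1168328 ,  0.02329177, -0.99287844,  0.79391353],
       [ 0.        ,  0.        ,  0.        ,  1.        ]])}
wrist {'vertical_fov': 66.92789413750947, 'cx': 274.8307165945927, 'cy': 206.5340325728909, 'k1': -0.01417702362727048, 'view': array([[-0.28688445, -0.95796136,  0.00270998,  0.67388008],
       [-0.92683112,  0.27827488,  0.25208562, -0.03260338],
       [-0.2422424 ,  0.06980776, -0.96770114,  0.39051383],
       [ 0.        ,  0.        ,  0.        ,  1.        ]])}
```

View pics/scene0.png

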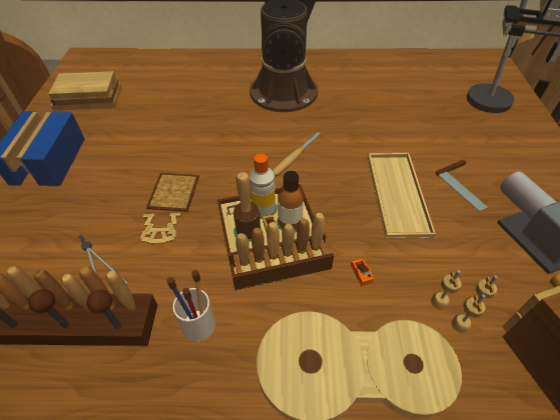

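View pics/top0.png

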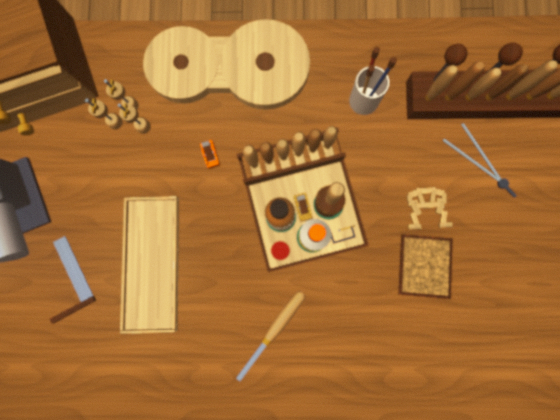

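The scene and top views show the glue (cap at top px 317,233), the mallet (handle end at 337,188), the varnish (cap at 278,209) and the plane (304,207). The tray is around (149,264), the mat (426,266), the bridge (429,206) and the rosin (280,250).

```bash
cat > h.py <<'E'
import numpy as np, cv2
from station import *
def ray(n,u,v,p=None):
    p=p or camera_params(n); f=210/np.tan(np.radians(p["vertical_fov"]/2))
    d=np.array([(u-p["cx"])/f,(v-p["cy"])/f]); s=d.copy()
    for _ in range(10): s=d/(1+p["k1"]*(s@s))
    V=p["view"]; R=V[:3,:3]; return -R.T@V[:3,3], R.T@np.r_[s,1]
def pt(n,u,v,z,p=None):
    c,d=ray(n,u,v,p); return c+d*(z-c[2])/d[2]
def tri(*obs):  # (name,u,v[,params])
    A=np.zeros((3,3));b=np.zeros(3);L=[]
    for o in obs:
        c,d=ray(*o);d/=np.linalg.norm(d);P=np.eye(3)-np.outer(d,d);A+=P;b+=P@c;L.append((c,P))
    x=np.linalg.solve(A,b);return x,[np.linalg.norm(P@(x-c)) for c,P in L]
def blobs(im,lo,hi,box=None,amin=30):
    hsv=cv2.cvtColor(im,cv2.COLOR_BGR2HSV);m=cv2.inRange(hsv,np.array(lo),np.array(hi))
    if box: k=np.zeros_like(m);x0,y0,x1,y1=box;k[y0:y1,x0:x1]=255;m&=k
    n,l,s,c=cv2.connectedComponentsWithStats(m)
    return [(s[i].tolist(),c[i].round(1).tolist()) for i in range(1,n) if s[i,4]>=amin],m
E
python3 - <<'E'
from h import *
im=cv2.imread("pics/top0.png")
a=cv2.resize(im[120:280,230:380],None,fx=3.7,fy=3.7,interpolation=cv2.INTER_CUBIC);cv2.imwrite("pics/c1.png",a)
s=cv2.imread("pics/scene0.png")
a=cv2.resize(s[140:290,140:345],None,fx=3.8,fy=3.8,interpolation=cv2.INTER_CUBIC);cv2.imwrite("pics/c2.png",a)
E
```

```text
(no output)
```

View pics/c1.png

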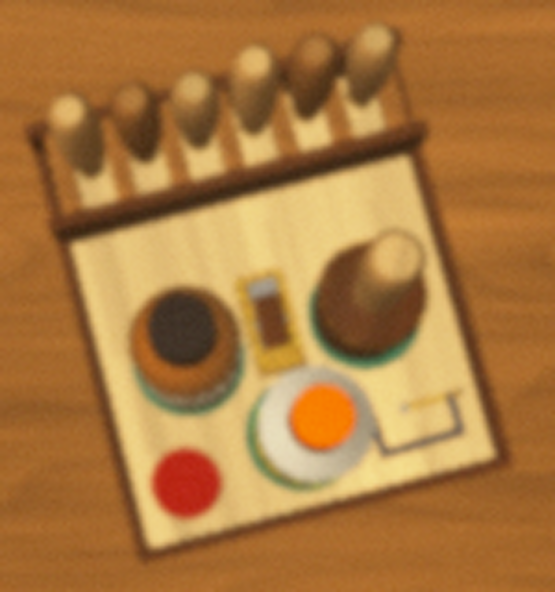

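View pics/c2.png

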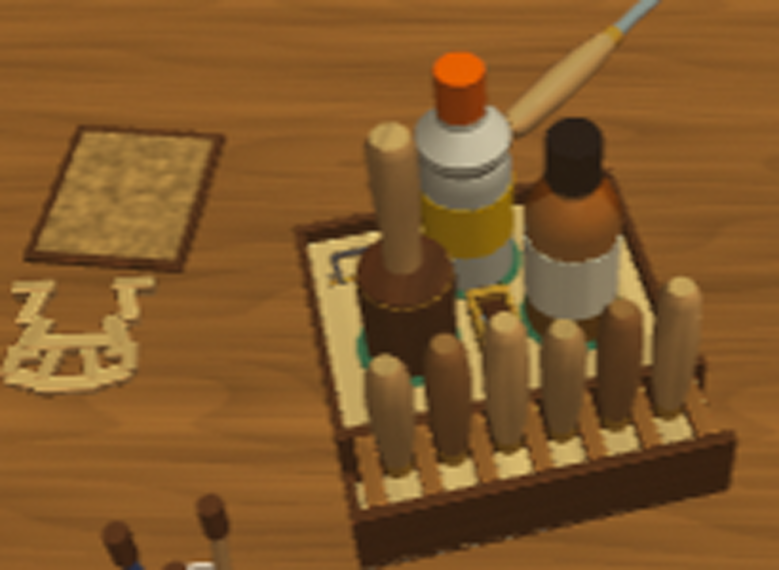

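The crops show the cap tops at c1 px (322,416) orange, (182,326) black and (399,253) mallet end. The plane spans c1 (258,272) to (283,370), with the caddy's front corners at (145,555) and (503,462).

```bash
python3 - <<'E'
from h import *
C1=lambda u,v:(230+u/3.7,120+v/3.7); C2=lambda u,v:(140+u/3.8,140+v/3.8)
np.set_printoptions(precision=4,suppress=True)
for n,a,b,z in(("glue",(322,416),(460,69),.18),("varn",(182,326),(575,132),.168),("mallet",(399,253),(391,136),.196)):
    print(n,tri(("top",*C1(*a)),("scene",*C2(*b))),pt("top",*C1(*a),z)[:2],pt("scene",*C2(*b),z)[:2])
c=[pt("top",*C1(*p),.02)[:2] for p in((145,555),(503,462))]
d=c[1]-c[0];print("front corners",c,np.linalg.norm(d)); y=-d/np.linalg.norm(d);x=np.array([y[1],-y[0]])
o=(c[0]+c[1])/2+x*.115;yaw=np.arctan2(x[1],x[0]);print("caddy",o,"yaw",yaw)
for m in((-66,0),(-6,54),(-6,-54)):print(m,o+x*m[0]/1e3+y*m[1]/1e3)
pl=[pt("top",*C1(*p),.032)[:2] for p in((240,282),(278,272),(305,362),(264,373))]
print("plane",pl,np.mean(pl,0),"front-back",pl[0]-pl[3],pl[1]-pl[2])
im=cv2.imread("pics/top0.png");print("rosin",pt("top",230+187/3.7,120+482/3.7,.027)[:2])
# tray, mat
g=cv2.resize(im[180:345,105:195],None,fx=3.5,fy=3.5,interpolation=cv2.INTER_CUBIC)
h=cv2.resize(im[180:310,390:465],None,fx=4.4,fy=4.4,interpolation=cv2.INTER_CUBIC)
k=np.zeros((600,700,3),np.uint8);k[:g.shape[0],:g.shape[1]]=g;k[:h.shape[0],350:350+h.shape[1]]=h;cv2.imwrite("pics/c3.png",k)
E
```

```text
glue (array([ 0.5345, -0.0447,  0.1754]), [np.float64(0.000899639204895528), np.float64(0.0008996392048955175)]) [ 0.5342 -0.0453] [ 0.5395 -0.0433]
varn (array([0.5785, 0.0227, 0.1675]), [np.float64(0.0013668856778026616), np.float64(0.0013668856778026601)]) [0.5784 0.0213] [0.579  0.0241]
mallet (array([ 0.6094, -0.079 ,  0.1941]), [np.float64(0.0016417936335216387), np.float64(0.0016417936335216539)]) [ 0.6092 -0.0804] [ 0.6115 -0.077 ]
front corners [array([0.4644, 0.0469]), array([ 0.5188, -0.1597])] 0.21365575465705583
caddy [ 0.6028 -0.0272] yaw 0.25713297032587784
(-66, 0) [ 0.539 -0.044]
(-6, 54) [0.5833 0.0235]
(-6, -54) [ 0.6107 -0.0809]
plane [array([ 0.622 , -0.0077]), array([ 0.6279, -0.0298]), array([ 0.5753, -0.0452]), array([ 0.5689, -0.0216])] [ 0.5985 -0.0261] front-back [0.0531 0.0139] [0.0526 0.0154]
rosin [0.5063 0.0227]
```

View pics/c3.png

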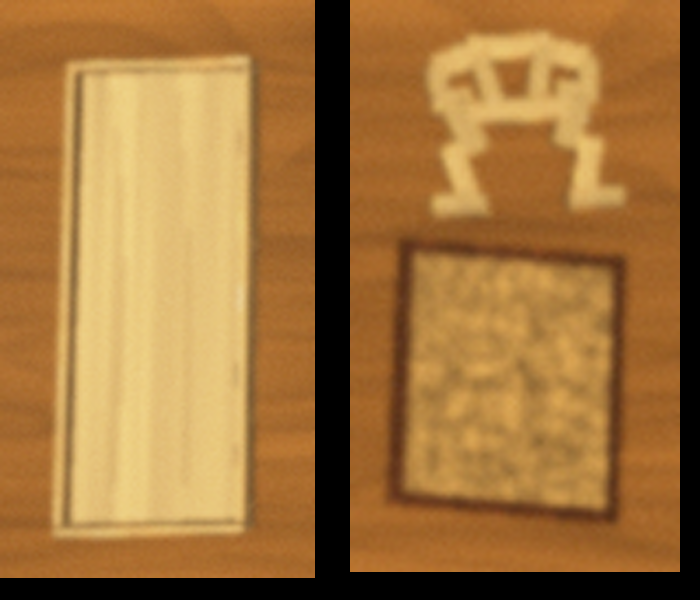

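Crop c3 shows the tray's outer rim corners at (68,60), (250,57), (246,531), (53,536) and the mat's at (402,240), (625,258), (615,521), (390,500).

```bash
python3 - <<'E'
from h import *
np.set_printoptions(precision=4,suppress=True)
for n,q,f in(("tray",((68,60),(250,57),(246,531),(53,536)),lambda u,v:(105+u/3.5,180+v/3.5,.02)),("mat",((402,240),(625,258),(615,521),(390,500)),lambda u,v:(390+(u-350)/4.4,180+v/4.4,.005))):
    p=np.array([pt("top",*f(*c))[:2] for c in q]);c=p.mean(0)
    dx=(p[0]+p[1]-p[2]-p[3])/2;dy=(p[0]+p[3]-p[1]-p[2])/2
    print(n,c,np.linalg.norm(dx),np.linalg.norm(dy),"yaw",np.arctan2(dx[1],dx[0]),np.hypot(*c))
    ex=dx/np.linalg.norm(dx)
    if n=="tray":
        for s in(-.09,0,.09):print(s,c+s*ex,np.hypot(*(c+s*ex)))
E
```

```text
tray [0.4782 0.3051] 0.2887233606456151 0.11513699013036711 yaw 0.02704563059714102 0.5672006075957912
-0.09 [0.3882 0.3026] 0.49222946355659486
0 [0.4782 0.3051] 0.5672006075957912
0.09 [0.5682 0.3075] 0.6460210629080573
mat [ 0.4746 -0.2893] 0.12694686925288676 0.10777600896886534 yaw -0.08224781209927376 0.5558088758794748
```

```bash
cat >> h.py <<'E'
from scipy.spatial.transform import Rotation as Ro
YAW=.257-np.pi
def go(x,y,z,yaw=YAW):
    s=get_state();R=Ro.from_euler("xyz",s["ee_rot"])
    d=R.inv().apply(np.array([x,y,z])-s["eef_pos"])*100
    w=(R.inv()*Ro.from_euler("xyz",[np.pi,0,yaw])).as_rotvec()
    print("shift cm",d.round(2),"turn",w.round(3))
E
python3 -c "
from h import *
go(.61,-.079,.25)"
```

```text
shift cm [60.72 57.6  -2.33] turn [ 0.000e+00 -2.000e-03  2.595e+00]
```

```bash
python3 -m creep '[[[8.5,2,2,-2.3,0,0,0.1],[8.5,6,5.7,-2.3,0,0,0.25],[8.5,10,9.5,-2.3,0,0,0.4],[8.5,14,13.3,-2.3,0,0,0.55],[8.5,18,17.1,-2.3,0,0,0.7],[8.5,22,20.9,-2.3,0,0,0.85],[8.5,26,24.7,-2.3,0,0,1.0],[8,30,28.5,-2.3,0,0,1.15],[7.5,34,32.3,-2.3,0,0,1.3],[7,38,36,-2.3,0,0,1.45],[7,42,39.8,-2.3,0,0,1.6],[7,46,43.6,-2.3,0,0,1.75],[7,50,47.4,-2.3,0,0,1.9],[6.5,53,50.3,-2.3,0,0,2.05],[6.5,56,53.1,-2.3,0,0,2.2],[6.5,58.5,55.5,-2.3,0,0,2.35],[6.5,60,57,-2.3,0,0,2.5],[6.5,60.7,57.6,-2.3,0,0,2.595],[6.5,60.7,57.6,-2.3,0,0,2.595],[6.5,60.7,57.6,-2.3,0,0,2.595]]]' 30
python3 -c "
from h import *
print(get_state()['q'].round(3))
cv2.imwrite('pics/w1.png',grab_frame('wrist'))
go(.61,-.079,.25);go(.61,-.079,.158)"
```

```text
t: 2.65
eef_pos: [0.6097, -0.0783, 0.2494]
ee_rot: [3.141, -0.0, -2.883]
force: [0.2, 0.1, 0.0]
width: 0.0649
gripper_force: 0.0
[ 0.189  0.247 -0.093 -0.    -1.231 -1.501]
shift cm [-0.01 -0.09 -0.04] turn [ 0.    -0.     0.002]
shift cm [-0.01 -0.09  9.16] turn [ 0.    -0.     0.002]
```

View pics/w1.png

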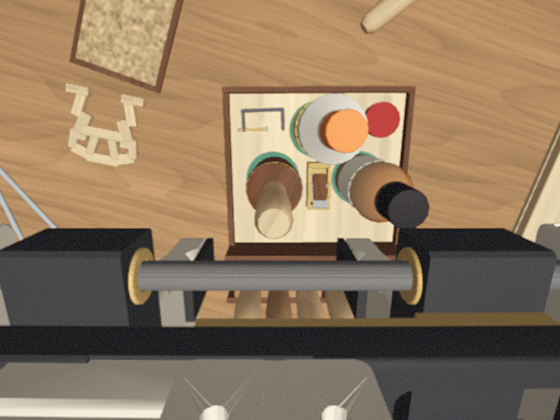

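The wrist view shows the mallet handle end at about (274,222) between the fingers, the glue cap at (346,131), the varnish cap at (410,207), and the plane spanning (308..329, 162..208).

```bash
python3 -c "
from h import *
p=camera_params('wrist')
for n,u,v,z in(('m',274,221,.196),('g',346,131,.18),('v',409,208,.168),('p',317.5,185,.032)):print(n,pt('wrist',u,v,z,p)[:2].round(4))
im=cv2.imread('pics/w1.png')
for lo,hi,b in(([4,180,180],[16,255,255],(310,90,380,170)),([0,0,0],[180,255,60],(370,170,440,226))):
  print(blobs(im,lo,hi,b)[0])
"
```

```text
m [ 0.6081 -0.0795]
g [ 0.5364 -0.0463]
v [0.5792 0.0222]
p [ 0.6002 -0.0281]
[]
[([375, 182, 44, 44, 704], [389.9, 199.3]), ([409, 212, 15, 14, 71], [416.5, 219.4])]
```

```bash
python3 -m creep '[[[6.5,0,-0.1,2,0,0,0],[6.5,0,-0.1,4.5,0,0,0],[6.5,0,-0.1,7,0,0,0],[6.5,0,-0.1,8.7,0,0,0],[6.5,0,-0.1,9.2,0,0,0],[4.5,0,-0.1,9.2,0,0,0],[3.5,0,-0.1,9.2,0,0,0],[2.5,0,-0.1,9.2,0,0,0],[2,0,-0.1,9.2,0,0,0],[2,0,-0.1,9.2,0,0,0],[2,0,-0.1,9.2,0,0,0],[2,0,-0.1,9.2,0,0,0]]]' 30
python3 -c "
from h import *
s=get_state();print(s['eef_pos'],s['width'])
go(.5682,.3075,.32);go(.5682,.3075,.26)"
```

```text
t: 4.2
eef_pos: [0.6105, -0.0795, 0.1579]
ee_rot: [-3.141, 0.001, -2.885]
force: [-1.1, 2.3, 3.2]
width: 0.0279
gripper_force: 30.0
[ 0.61047227 -0.07950512  0.1579351 ] 0.027899789184783638
shift cm [ -5.76  38.5  -16.21] turn [-0.     0.001 -0.   ]
shift cm [ -5.75  38.5  -10.21] turn [-0.     0.001 -0.   ]
```

```bash
python3 -m creep '[[[2,0,0,-0.5,0,0,0],[2,0,0,-2,0,0,0],[2,0,0,-4.5,0,0,0],[2,0,0,-7.5,0,0,0],[2,0,0,-10.5,0,0,0],[2,0,0,-13.5,0,0,0],[2,0,0,-16.5,0,0,0],[2,0,0,-18.5,0,0,0],[2,-0.2,1,-19,0,0,0],[2,-0.5,3,-19,0,0,0],[2,-0.9,6,-19,0,0,0],[2,-1.4,9.5,-19,0,0,0],[2,-2,13,-19,0,0,0],[2,-2.5,16.5,-19,0,0,0],[2,-3,20,-19,0,0,0],[2,-3.5,23.5,-19,0,0,0],[2,-4,27,-19,0,0,0],[2,-4.5,30,-19,0,0,0],[2,-5,33,-19,0,0,0],[2,-5.3,35,-19,0,0,0]]]' 30
python3 -c "
from h import *
go(.5682,.3075,.30);go(.5682,.3075,.157)"
```

```text
t: 6.7
eef_pos: [0.5713, 0.2746, 0.3462]
ee_rot: [-3.141, -0.002, -2.883]
force: [0.7, -1.4, -2.9]
width: 0.028
gripper_force: 30.0
shift cm [-0.55  3.27  4.61] turn [-0.001 -0.002  0.001]
shift cm [-0.58  3.27 18.91] turn [-0.001 -0.002  0.001]
```

```bash
python3 -m creep '[[[2,-0.2,1.5,0,0,0,0],[2,-0.5,2.8,0,0,0,0],[2,-0.5,3.3,0.5,0,0,0],[2,-0.5,3.3,2.5,0,0,0],[2,-0.5,3.3,5,0,0,0],[2,-0.5,3.3,8,0,0,0],[2,-0.5,3.3,11,0,0,0],[2,-0.5,3.3,14,0,0,0],[2,-0.5,3.3,16.5,0,0,0],[2,-0.5,3.3,17.8,0,0,0],[2,-0.5,3.3,18.4,0,0,0],[2,-0.5,3.3,18.8,0,0,0],[2,-0.5,3.3,18.8,0,0,0]]]' 30
python3 -c "
from h import *
go(.5682,.3075,.156)"
```

```text
t: 8.32
eef_pos: [0.5693, 0.3057, 0.1601]
ee_rot: [3.141, 0.001, -2.885]
force: [-0.2, -0.0, -2.7]
width: 0.028
gripper_force: 30.0
shift cm [0.06 0.2  0.41] turn [ 0.     0.001 -0.   ]
```

```bash
python3 -m creep '[[[2,0,0.1,0.2,0,0,0],[2,0,0.1,0.35,0,0,0],[2,0,0.1,0.35,0,0,0]]]' 30
```

```text
t: 8.7
eef_pos: [0.5688, 0.3066, 0.1561]
ee_rot: [-3.142, -0.0, -2.885]
force: [0.6, -0.3, -3.1]
width: 0.0279
gripper_force: 30.0
```

```bash
python3 -m creep '[[[2,0,0,0.08,0,0,0],[2,0,0,0.12,0,0,0],[2,0,0,0.12,0,0,0]]]' 30
```

```text
t: 9.07
eef_pos: [0.5693, 0.3068, 0.156]
ee_rot: [3.141, 0.002, -2.885]
force: [-0.4, 0.3, 4.9]
width: 0.0279
gripper_force: 30.0
```

```bash
python3 -m creep '[[[3.2,0,0,0,0,0,0],[4,0,0,0,0,0,0],[5,0,0,0,0,0,0],[6,0,0,0,0,0,0],[6.5,0,0,0,0,0,0],[6.5,0,0,-2,0,0,0],[6.5,0,0,-5,0,0,0],[6.5,0,0,-8,0,0,0],[6.5,0,0,-10,0,0,0]]]' 30
python3 -c "
from h import *
go(.5358,-.0457,.25);go(.5358,-.0457,.144)"
```

```text
t: 10.2
eef_pos: [0.5691, 0.3067, 0.2566]
ee_rot: [3.141, 0.002, -2.885]
force: [0.1, -1.1, -1.1]
width: 0.0653
gripper_force: 0.0
shift cm [ 12.18 -33.24   0.62] turn [ 0.001  0.002 -0.   ]
shift cm [ 12.2  -33.25  11.22] turn [ 0.001  0.002 -0.   ]
```

```bash
python3 -m creep '[[[6.5,1,-2.7,0,0,0,0],[6.5,3,-8,0,0,0,0],[6.5,5,-13.5,0,0,0,0],[6.5,7,-19,0,0,0,0],[6.5,9,-24.5,0,0,0,0],[6.5,11,-30,0,0,0,0],[6.5,12.2,-33.2,0,0,0,0],[6.5,12.2,-33.2,0,0,0,0],[6.5,12.2,-33.2,3,0,0,0],[6.5,12.2,-33.2,6.5,0,0,0],[6.5,12.2,-33.2,10,0,0,0],[6.5,12.2,-33.2,11.2,0,0,0],[6.5,12.2,-33.2,11.2,0,0,0]]]' 30
python3 -c "
from h import *
s=get_state();print(s['eef_pos'])
a=cv2.resize(grab_frame('top')[120:345,105:380],None,fx=2.6,fy=2.6);b=grab_frame('wrist')
cv2.imwrite('pics/t2.png',a);cv2.imwrite('pics/w2.png',b)"
```

```text
t: 11.82
eef_pos: [0.5348, -0.0455, 0.1425]
ee_rot: [-3.141, -0.001, -2.884]
force: [-0.1, -0.1, 0.5]
width: 0.0653
gripper_force: 0.0
[ 0.5348312  -0.0455111   0.14254798]
```

View pics/t2.png

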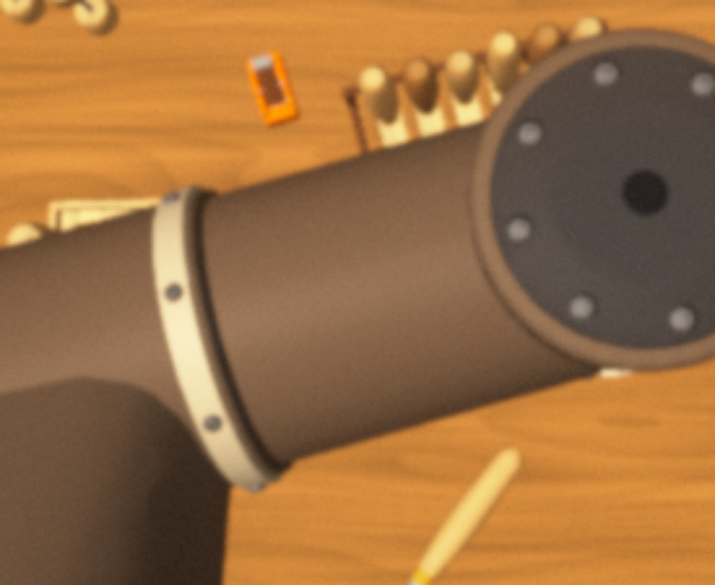

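The arm hides most of the top view. The mallet handle end is at about (25,235) in the crop, so it is standing in the tray.

```bash
python3 -m creep '[[[5,0,0,0,0,0,0],[4,0,0,0,0,0,0],[3,0,0,0,0,0,0],[2.2,0,0,0,0,0,0],[2.2,0,0,0,0,0,0],[2.2,0,0,0,0,0,0],[2.2,0,0,0,0,0,0]]]' 30
python3 -m creep '[[[2.2,0,0,-0.5,0,0,0],[2.2,0,0,-2,0,0,0],[2.2,0,0,-4.5,0,0,0],[2.2,0,0,-7.5,0,0,0],[2.2,0,0,-10.5,0,0,0],[2.2,0,0,-13.5,0,0,0],[2.2,0,0,-16.5,0,0,0],[2.2,0,0,-18.2,0,0,0],[2.2,0,0,-18.5,0,0,0]]]' 30
python3 -c "
from h import *
go(.4782,.305,.326);go(.4782,.305,.142)"
```

```text
t: 12.8
eef_pos: [0.5352, -0.0456, 0.143]
ee_rot: [-3.141, 0.0, -2.885]
force: [0.6, -0.4, 1.2]
width: 0.0306
gripper_force: 29.6
t: 13.92
eef_pos: [0.5354, -0.0454, 0.3289]
ee_rot: [3.141, 0.002, -2.885]
force: [-0.4, -0.0, -2.3]
width: 0.0303
gripper_force: 29.5
shift cm [-3.37 35.34  0.31] turn [ 0.     0.002 -0.   ]
shift cm [-3.34 35.34 18.71] turn [ 0.     0.002 -0.   ]
```

```bash
python3 -m creep '[[[2.2,-0.1,1,0,0,0,0],[2.2,-0.3,3,0,0,0,0],[2.2,-0.6,6,0,0,0,0],[2.2,-0.9,9.5,0,0,0,0],[2.2,-1.2,13,0,0,0,0],[2.2,-1.6,17,0,0,0,0],[2.2,-2,21,0,0,0,0],[2.2,-2.4,25,0,0,0,0],[2.2,-2.8,29,0,0,0,0],[2.2,-3.1,32,0,0,0,0],[2.2,-3.3,34.5,0,0,0,0],[2.2,-3.4,35.3,0.5,0,0,0],[2.2,-3.4,35.3,3,0,0,0],[2.2,-3.4,35.3,6.5,0,0,0],[2.2,-3.4,35.3,10,0,0,0],[2.2,-3.4,35.3,13,0,0,0],[2.2,-3.4,35.3,15.5,0,0,0],[2.2,-3.4,35.3,17.3,0,0,0],[2.2,-3.4,35.3,18.2,0,0,0],[2.2,-3.4,35.3,18.2,0,0,0]]]' 30
```

```text
t: 16.42
eef_pos: [0.4782, 0.304, 0.1454]
ee_rot: [-3.141, -0.001, -2.885]
force: [-0.3, -0.3, -1.2]
width: 0.0307
gripper_force: 29.5
```

```bash
python3 -m creep '[[[2.2,0,0,0.2,0,0,0],[2.2,0,0,0.4,0,0,0],[2.2,0,0,0.4,0,0,0]]]' 30
```

```text
t: 16.8
eef_pos: [0.4784, 0.3046, 0.1421]
ee_rot: [3.141, 0.0, -2.885]
force: [0.1, 0.2, -2.6]
width: 0.0308
gripper_force: 29.5
```

```bash
python3 -m creep '[[[2.2,0,0,0.1,0,0,0],[2.2,0,0,0.15,0,0,0],[2.2,0,0,0.15,0,0,0]]]' 30
```

```text
t: 17.18
eef_pos: [0.4787, 0.3047, 0.141]
ee_rot: [3.141, 0.001, -2.885]
force: [-1.2, -1.6, 3.5]
width: 0.0306
gripper_force: 29.6
```

```bash
python3 -m creep '[[[3.4,0,0,0,0,0,0],[4.2,0,0,0,0,0,0],[5,0,0,0,0,0,0],[6,0,0,0,0,0,0],[6.5,0,0,0,0,0,0],[6.5,0,0,-2,0,0,0],[6.5,0,0,-5,0,0,0],[6.5,0,0,-8,0,0,0],[6.5,0,0,-10.5,0,0,0]]]' 30
python3 -c "
from h import *
go(.5788,.0225,.246);go(.5788,.0225,.133)"
```

```text
t: 18.3
eef_pos: [0.4785, 0.3046, 0.2467]
ee_rot: [3.141, 0.001, -2.885]
force: [0.5, 0.7, -0.4]
width: 0.0649
gripper_force: 0.0
shift cm [ -2.54 -29.83   0.06] turn [ 0.     0.001 -0.   ]
shift cm [ -2.53 -29.83  11.36] turn [ 0.     0.001 -0.   ]
```

```bash
python3 -m creep '[[[6.5,-0.3,-3,0,0,0,0],[6.5,-0.7,-8,0,0,0,0],[6.5,-1.1,-13,0,0,0,0],[6.5,-1.5,-18,0,0,0,0],[6.5,-2,-23,0,0,0,0],[6.5,-2.3,-27,0,0,0,0],[6.5,-2.5,-29.8,0,0,0,0],[6.5,-2.5,-29.8,0,0,0,0],[6.5,-2.5,-29.8,3,0,0,0],[6.5,-2.5,-29.8,6.5,0,0,0],[6.5,-2.5,-29.8,9.5,0,0,0],[6.5,-2.5,-29.8,11.3,0,0,0],[6.5,-2.5,-29.8,11.3,0,0,0],[5,-2.5,-29.8,11.3,0,0,0],[4,-2.5,-29.8,11.3,0,0,0],[3,-2.5,-29.8,11.3,0,0,0],[2.6,-2.5,-29.8,11.3,0,0,0],[2.6,-2.5,-29.8,11.3,0,0,0],[2.6,-2.5,-29.8,11.3,0,0,0],[2.6,-2.5,-29.8,11.3,0,0,0]]]' 30
python3 -m creep '[[[2.6,0,0,-0.5,0,0,0],[2.6,0,0,-2,0,0,0],[2.6,0,0,-4.5,0,0,0],[2.6,0,0,-7,0,0,0],[2.6,0,0,-8,0,0,0],[2.6,0,0,-8,0,0,0]]]' 30
python3 -c "
from h import *
go(.3882,.3026,.216);go(.3882,.3026,.132)"
```

```text
t: 20.8
eef_pos: [0.5786, 0.0226, 0.1329]
ee_rot: [-3.141, 0.001, -2.885]
force: [-0.4, -1.1, 3.9]
width: 0.0334
gripper_force: 30.0
t: 21.55
eef_pos: [0.5783, 0.0228, 0.2129]
ee_rot: [3.141, 0.001, -2.885]
force: [0.2, -0.2, -2.5]
width: 0.0332
gripper_force: 30.0
shift cm [11.28 31.89 -0.31] turn [ 0.     0.001 -0.   ]
shift cm [11.29 31.88  8.09] turn [ 0.     0.001 -0.   ]
```

```bash
python3 -m creep '[[[2.6,0.5,0.5,0,0,0,0],[2.6,2,1.5,0,0,0,0],[2.6,4.5,3,0,0,0,0],[2.6,7,6,0,0,0,0],[2.6,9.5,9,0,0,0,0],[2.6,11,12.5,0,0,0,0],[2.6,11.3,16,0,0,0,0],[2.6,11.3,19.5,0,0,0,0],[2.6,11.3,23,0,0,0,0],[2.6,11.3,26.5,0,0,0,0],[2.6,11.3,29.5,0,0,0,0],[2.6,11.3,31.3,0,0,0,0],[2.6,11.3,31.9,1,0,0,0],[2.6,11.3,31.9,3,0,0,0],[2.6,11.3,31.9,5.5,0,0,0],[2.6,11.3,31.9,7.2,0,0,0],[2.6,11.3,31.9,7.8,0,0,0],[2.6,11.3,31.9,8,0,0,0],[2.6,11.3,31.9,8,0,0,0]]]' 30
```

```text
t: 23.92
eef_pos: [0.3881, 0.3025, 0.1328]
ee_rot: [3.141, 0.001, -2.885]
force: [-0.2, -0.5, -2.1]
width: 0.0335
gripper_force: 30.0
```

```bash
python3 -m creep '[[[2.6,0,0,0.1,0,0,0],[2.6,0,0,0.2,0,0,0],[2.6,0,0,0.2,0,0,0]]]' 30
```

```text
t: 24.3
eef_pos: [0.3881, 0.3027, 0.1308]
ee_rot: [3.141, 0.001, -2.885]
force: [-1.1, -0.5, 0.8]
width: 0.0335
gripper_force: 30.0
```

```bash
python3 -m creep '[[[3.6,0,0,0,0,0,0],[4.4,0,0,0,0,0,0],[5.2,0,0,0,0,0,0],[6,0,0,0,0,0,0],[6.5,0,0,0,0,0,0],[6.5,0,0,-2,0,0,0],[6.5,0,0,-5,0,0,0],[6.5,0,0,-8,0,0,0],[6.5,0,0,-11,0,0,0],[6.5,0,0,-13,0,0,0]]]' 30
python3 -c "
from h import *
go(.600,-.028,.19);go(.6,-.028,.012)"
```

```text
t: 25.55
eef_pos: [0.3881, 0.3027, 0.2619]
ee_rot: [3.141, 0.001, -2.885]
force: [0.4, 0.6, -1.4]
width: 0.0653
gripper_force: 0.0
shift cm [-12.08 -37.38   7.17] turn [ 0.001  0.001 -0.   ]
shift cm [-12.06 -37.4   24.97] turn [ 0.001  0.001 -0.   ]
```

```bash
python3 -m creep '[[[6.5,-1,-3,0,0,0,0],[6.5,-2.6,-8,0,0,0,0],[6.5,-4.2,-13,0,0,0,0],[6.5,-5.8,-18,0,0,0,0],[6.5,-7.4,-23,0,0,0,0],[6,-9,-28,1,0,0,0],[6,-10.6,-33,3,0,0,0],[6,-11.8,-36.5,5,0,0,0],[6,-12.1,-37.4,6,0,0,0],[6,-12.1,-37.4,6,0,0,0]]]' 30
python3 -c "
from h import *
print(get_state()['eef_pos']);np.save('p.npy',camera_params('wrist')['view'])
cv2.imwrite('pics/w3.png',grab_frame('wrist'));cv2.imwrite('pics/s3.png',grab_frame('scene')[100:300,120:460])"
```

```text
t: 26.8
eef_pos: [0.5995, -0.0289, 0.1993]
ee_rot: [3.141, -0.002, -2.886]
force: [0.2, 0.5, 0.3]
width: 0.0601
gripper_force: 0.0
[ 0.59945949 -0.02891111  0.1993422 ]
```

View pics/w3.png

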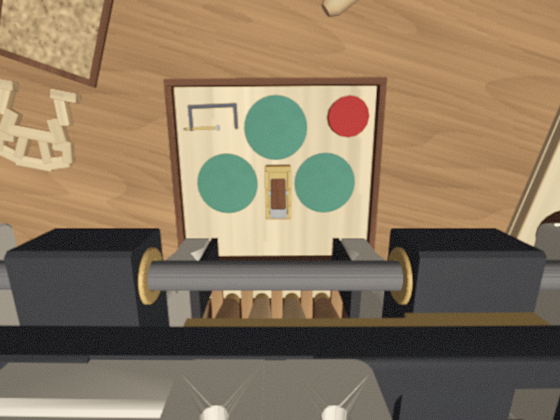

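View pics/s3.png

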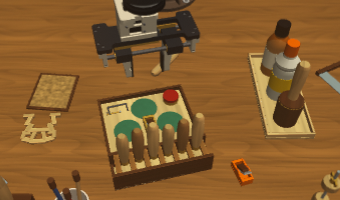

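All three stand in the tray. In the wrist view the plane lies at px (265..291, 165..219), with the felt rounds at (275,127), (227,183) and (325,182).

```bash
python3 -c "
from h import *
p=camera_params('wrist');im=cv2.imread('pics/w3.png')
for s,c in blobs(im,[70,60,50],[95,255,255],(160,70,400,230),300)[0]:print(s,pt('wrist',*c,.008,p)[:2].round(4))
for q in((265,166),(291,166),(291,219),(265,219),(278,192.5)):print(pt('wrist',*q,.032,p)[:2].round(4))
go(.6,-.028,.1);go(.6,-.028,.012)"
```

```text
[245, 96, 61, 63, 3043] [ 0.5378 -0.0442]
[295, 153, 59, 59, 2686] [0.582  0.0241]
[198, 154, 59, 58, 2667] [ 0.6104 -0.081 ]
[ 0.578  -0.0445]
[ 0.5712 -0.0186]
[ 0.6262 -0.0034]
[ 0.6333 -0.0304]
[ 0.6016 -0.0244]
shift cm [ 0.   -0.02 10.1 ] turn [-0.     0.001  0.   ]
shift cm [ 1.00e-02 -2.00e-02  1.89e+01] turn [-0.     0.001  0.   ]
```

```bash
python3 -m creep '[[[6,-0.1,0.25,3,0,0,0],[6,-0.1,0.25,7,0,0,0],[6,-0.1,0.25,11,0,0,0],[6,-0.1,0.25,14.5,0,0,0],[6,-0.1,0.25,17,0,0,0],[6,-0.1,0.25,18.2,0,0,0],[6,-0.1,0.25,18.6,0,0,0],[6,-0.1,0.25,18.6,0,0,0]]]' 30
python3 -c "
from h import *
print(get_state()['eef_pos'])"
```

```text
t: 27.9
eef_pos: [0.6009, -0.0254, 0.0153]
ee_rot: [-3.141, 0.001, -2.884]
force: [0.6, -0.1, 0.2]
width: 0.06
gripper_force: 0.0
[ 0.60089407 -0.02538742  0.01532092]
```

```bash
python3 -m creep '[[[6,0,0,0.2,0,0,0],[5,0,0,0.3,0,0,0],[4,0,0,0.3,0,0,0],[3,0,0,0.3,0,0,0],[2,0,0,0.3,0,0,0],[2,0,0,0.3,0,0,0],[2,0,0,0.3,0,0,0],[2,0,0,0.3,0,0,0]]]' 30
python3 -m creep '[[[2,0,0,-0.5,0,0,0],[2,0,0,-2,0,0,0],[2,0,0,-4.5,0,0,0],[2,0,0,-7,0,0,0],[2,0,0,-9,0,0,0],[2,0,0,-9.5,0,0,0],[2,0,0,-9.5,0,0,0]]]' 30
python3 -c "
from h import *
go(.4746,-.2893,.1);go(.4746,-.2893,.012)
go(.4746,-.2893,.012,-.082-np.pi)"
```

```text
t: 28.9
eef_pos: [0.6003, -0.0259, 0.0114]
ee_rot: [-3.142, 0.0, -2.885]
force: [-0.4, 1.0, 1.2]
width: 0.0279
gripper_force: 30.0
t: 29.78
eef_pos: [0.6002, -0.0258, 0.1067]
ee_rot: [3.141, 0.001, -2.885]
force: [0.1, -0.5, -2.1]
width: 0.0277
gripper_force: 30.0
shift cm [ 18.84 -22.3    0.65] turn [ 0.     0.001 -0.   ]
shift cm [ 18.84 -22.3    9.45] turn [ 0.     0.001 -0.   ]
shift cm [ 18.84 -22.3    9.45] turn [0.    0.001 0.339]
```

```bash
python3 -m creep '[[[2,0.8,-1,-2,0,0,0],[2,2.5,-3,-4,0,0,0],[2,5,-6,-6.5,0,0,0],[2,8,-9.5,-8.5,0,0,0],[2,11,-13,-9.5,0,0,0],[2,14,-16.5,-9.5,0,0,0],[2,16.5,-19.5,-9.5,0,0,0],[2,18.2,-21.5,-9.5,0,0,0],[2,18.8,-22.3,-9.5,0,0,0],[2,18.8,-22.3,-9.5,0,0,0],[2,18.8,-22.3,-9.5,0,0,0]]]' 30
python3 -c "
from h import *
cv2.imwrite('pics/w4.png',grab_frame('wrist'))"
```

```text
t: 31.15
eef_pos: [0.4752, -0.2889, 0.2013]
ee_rot: [3.141, -0.0, -2.884]
force: [0.5, 0.2, -1.5]
width: 0.0277
gripper_force: 30.0
```

View pics/w4.png

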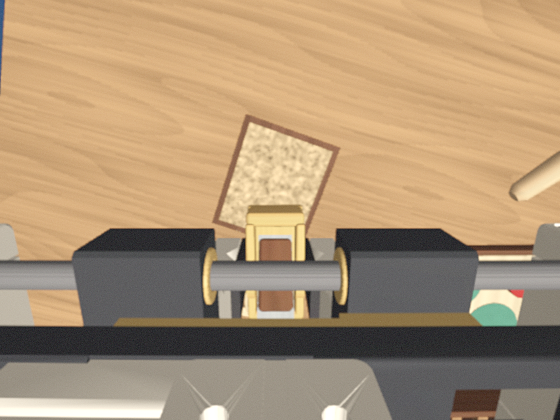

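The mat's corners show at (249,116), (339,149) and (215,221), and the plane is held level in the fingers.

```bash
python3 -c "
from h import *
p=camera_params('wrist')
a,b,c=[pt('wrist',*q,.005,p)[:2] for q in((249,116),(339,149),(215,221))]
print(a,b,c,np.linalg.norm(a-b),np.linalg.norm(a-c),(b+c)/2)
m=(b+c)/2
go(.475,-.289,.0095)"
```

```text
[ 0.40912263 -0.3352236 ] [ 0.41800979 -0.23098098] [ 0.53407945 -0.34602707] 0.10462077218451024 0.12542296382797016 [ 0.47604462 -0.28850402]
shift cm [ 0.05 -0.02 19.18] turn [0.    0.    0.001]
```

```bash
python3 -m creep '[[[2,0,0,2,0,0,0],[2,0,0,5,0,0,0],[2,0,0,8.5,0,0,0],[2,0,0,12,0,0,0],[2,0,0,15,0,0,0],[2,0,0,17.3,0,0,0],[2,0,0,18.4,0,0,0],[2,0,0,18.8,0,0,0],[2,0,0,18.8,0,0,0]]]' 30
```

```text
t: 32.33
eef_pos: [0.4756, -0.2892, 0.0138]
ee_rot: [-3.141, 0.001, -2.884]
force: [-0.2, 0.6, -1.5]
width: 0.0278
gripper_force: 30.0
```

```bash
python3 -m creep '[[[2,0,0,0.2,0,0,0],[2,0,0,0.4,0,0,0],[2,0,0,0.5,0,0,0],[2,0,0,0.5,0,0,0]]]' 30
```

```text
t: 32.83
eef_pos: [0.4751, -0.2893, 0.0084]
ee_rot: [-3.142, 0.0, -2.885]
force: [-0.3, 1.4, -1.9]
width: 0.0278
gripper_force: 30.0
```

```bash
python3 -m creep '[[[2,0,0,0.06,0,0,0],[2,0,0,0.1,0,0,0],[2,0,0,0.1,0,0,0]]]' 30
```

```text
t: 33.2
eef_pos: [0.4751, -0.2893, 0.0084]
ee_rot: [-3.141, 0.0, -2.885]
force: [-3.0, 2.2, 10.6]
width: 0.0275
gripper_force: 30.0
```

Contact. I'll release, rise and check.

```bash
python3 -m creep '[[[3,0,0,0,0,0,0],[3.8,0,0,0,0,0,0],[4.6,0,0,0,0,0,0],[5.4,0,0,0,0,0,0],[6,0,0,0,0,0,0],[6,0,0,-1,0,0,0],[6,0,0,-4,0,0,0],[6.5,0,0,-9,0,0,0],[6.5,0,0,-14,0,0,0],[6.5,0,0,-19,0,0,0],[6.5,0,0,-24,0,0,0],[6.5,0,0,-25,0,0,0]]]' 30
python3 -c "
from h import *
cv2.imwrite('pics/w5.png',grab_frame('wrist'))
p=camera_params('wrist');np.save('p.npy',p['view'])
go(.3881,.3027,.258);go(.3881,.3027,.1308)"
```

```text
t: 34.7
eef_pos: [0.4764, -0.2899, 0.2623]
ee_rot: [-3.138, 0.006, -2.884]
force: [0.2, -0.1, -0.5]
width: 0.0649
gripper_force: 0.0
shift cm [-6.55 59.54  0.19] turn [-0.003  0.005  0.   ]
shift cm [-6.48 59.58 12.91] turn [-0.003  0.005  0.   ]
```

View pics/w5.png

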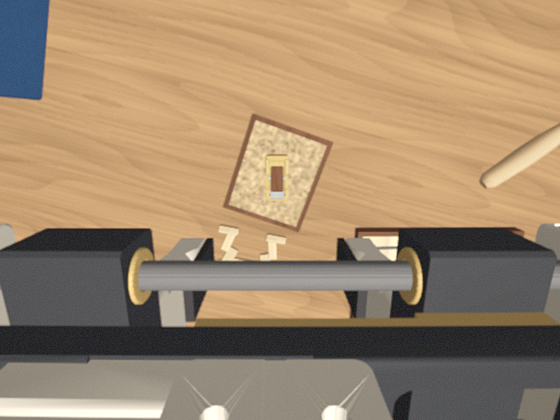

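The plane sits in the middle of the mat at (277,177), and the bridge is undisturbed. Next is the varnish.

```bash
python3 -m creep '[[[6.5,-0.3,3,0,0,0,0],[6.5,-0.8,8,0,0,0,0],[6.5,-1.4,13,0,0,0,0],[6.5,-2,18.5,0,0,0,0],[6.5,-2.6,24,0,0,0,0],[6.5,-3.2,29.5,0,0,0,0],[6.5,-3.8,35,0,0,0,0],[6.5,-4.4,40.5,0,0,0,0],[6.5,-5,46,0,0,0,0],[6.5,-5.6,51.5,0,0,0,0],[6.5,-6.2,56.5,0,0,0,0],[6.5,-6.5,59.5,0,0,0,0],[6.5,-6.5,59.5,0,0,0,0],[6.5,-6.5,59.5,0,0,0,0]]]' 30
python3 -c "
from h import *
go(.3881,.3027,.1308)"
```

```text
t: 36.5
eef_pos: [0.3864, 0.3021, 0.2565]
ee_rot: [-3.14, -0.001, -2.885]
force: [0.2, -1.0, -0.6]
width: 0.0649
gripper_force: 0.0
shift cm [-0.2   0.03 12.57] turn [-0.001 -0.001  0.   ]
```

```bash
python3 -m creep '[[[6.5,-0.2,0,3,0,0,0],[6.5,-0.2,0,7,0,0,0],[6.5,-0.2,0,10.5,0,0,0],[6.5,-0.2,0,12.3,0,0,0],[6.5,-0.2,0,12.4,0,0,0],[5,-0.2,0,12.4,0,0,0],[4,-0.2,0,12.4,0,0,0],[3,-0.2,0,12.4,0,0,0],[2.6,-0.2,0,12.4,0,0,0],[2.6,-0.2,0,12.4,0,0,0],[2.6,-0.2,0,12.4,0,0,0],[2.6,-0.2,0,12.4,0,0,0]]]' 30
python3 -m creep '[[[2.6,0,0,-0.5,0,0,0],[2.6,0,0,-2,0,0,0],[2.6,0,0,-4.5,0,0,0],[2.6,0,0,-7,0,0,0],[2.6,0,0,-8,0,0,0],[2.6,0,0,-8,0,0,0]]]' 30
python3 -c "
from h import *
go(.5786,.0226,.212);go(.5786,.0226,.1329)"
```

```text
t: 38.0
eef_pos: [0.389, 0.3033, 0.1338]
ee_rot: [-3.142, 0.001, -2.885]
force: [0.5, -1.7, 5.3]
width: 0.0332
gripper_force: 30.0
t: 38.75
eef_pos: [0.3888, 0.3035, 0.2139]
ee_rot: [3.14, 0.001, -2.885]
force: [0.9, 0.8, -3.0]
width: 0.0333
gripper_force: 30.0
shift cm [-11.23 -31.99   0.16] turn [ 0.001  0.001 -0.   ]
shift cm [-11.22 -32.     8.07] turn [ 0.001  0.001 -0.   ]
```

```bash
python3 -m creep '[[[2.6,0,-0.6,0,0,0,0],[2.6,0,-2.5,0,0,0,0],[2.6,0,-5.5,0,0,0,0],[2.6,0,-9,0,0,0,0],[2.6,0,-12.5,0,0,0,0],[2.6,-0.3,-16,0,0,0,0],[2.6,-1.5,-19.5,0,0,0,0],[2.6,-3.5,-23,0,0,0,0],[2.6,-6,-26.5,0,0,0,0],[2.6,-8.5,-29.5,0,0,0,0],[2.6,-10.5,-31.5,0,0,0,0],[2.6,-11.2,-32,0,0,0,0],[2.6,-11.2,-32,0.6,0,0,0],[2.6,-11.2,-32,2.5,0,0,0],[2.6,-11.2,-32,5,0,0,0],[2.6,-11.2,-32,6.6,0,0,0],[2.6,-11.2,-32,7.3,0,0,0],[2.6,-11.2,-32,7.5,0,0,0],[2.6,-11.2,-32,7.5,0,0,0]]]' 30
python3 -c "
from h import *
go(.5786,.0226,.1355)"
```

```text
t: 41.12
eef_pos: [0.5787, 0.0223, 0.1389]
ee_rot: [-3.141, 0.001, -2.885]
force: [0.2, -0.6, -2.7]
width: 0.0334
gripper_force: 30.0
shift cm [0.   0.03 0.34] turn [-0.     0.001  0.   ]
```

```bash
python3 -m creep '[[[2.6,0,0,0.15,0,0,0],[2.6,0,0,0.3,0,0,0],[2.6,0,0,0.35,0,0,0],[2.6,0,0,0.35,0,0,0]]]' 30
```

```text
t: 41.62
eef_pos: [0.579, 0.0222, 0.1358]
ee_rot: [-3.141, 0.001, -2.885]
force: [-1.1, -1.0, 5.2]
width: 0.0335
gripper_force: 30.0
```

Contact. Release, then the glue in the tray at TCP (.4787,.3047,.141).

```bash
python3 -m creep '[[[3.6,0,0,0,0,0,0],[4.4,0,0,0,0,0,0],[5.2,0,0,0,0,0,0],[6,0,0,0,0,0,0],[6.5,0,0,0,0,0,0],[6.5,0,0,-2,0,0,0],[6.5,0,0,-5,0,0,0],[6.5,0,0,-8,0,0,0],[6.5,0,0,-11,0,0,0],[6.5,0,0,-12,0,0,0],[6.5,0,0,-12,0,0,0]]]' 30
python3 -c "
from h import *
go(.4787,.3047,.255);go(.4787,.3047,.143)"
```

```text
t: 43.0
eef_pos: [0.5784, 0.0223, 0.255]
ee_rot: [3.141, 0.001, -2.885]
force: [0.4, 0.6, -0.4]
width: 0.065
gripper_force: 0.0
shift cm [2.470e+00 2.985e+01 1.000e-02] turn [ 0.     0.001 -0.   ]
shift cm [ 2.48 29.85 11.21] turn [ 0.     0.001 -0.   ]
```

```bash
python3 -m creep '[[[6.5,0.3,3,0,0,0,0],[6.5,0.7,8,0,0,0,0],[6.5,1.1,13,0,0,0,0],[6.5,1.5,18,0,0,0,0],[6.5,2,23,0,0,0,0],[6.5,2.3,27.5,0,0,0,0],[6.5,2.5,29.9,0,0,0,0],[6.5,2.5,29.9,0,0,0,0],[6.5,2.5,29.9,3,0,0,0],[6.5,2.5,29.9,6.5,0,0,0],[6.5,2.5,29.9,9.5,0,0,0],[6.5,2.5,29.9,11.2,0,0,0],[6.5,2.5,29.9,11.2,0,0,0],[5,2.5,29.9,11.2,0,0,0],[4,2.5,29.9,11.2,0,0,0],[3,2.5,29.9,11.2,0,0,0],[2.2,2.5,29.9,11.2,0,0,0],[2.2,2.5,29.9,11.2,0,0,0],[2.2,2.5,29.9,11.2,0,0,0],[2.2,2.5,29.9,11.2,0,0,0]]]' 30
python3 -m creep '[[[2.2,0,0,-0.5,0,0,0],[2.2,0,0,-2,0,0,0],[2.2,0,0,-4.5,0,0,0],[2.2,0,0,-7.5,0,0,0],[2.2,0,0,-10.5,0,0,0],[2.2,0,0,-13.5,0,0,0],[2.2,0,0,-16.5,0,0,0],[2.2,0,0,-18.2,0,0,0],[2.2,0,0,-18.5,0,0,0]]]' 30
python3 -c "
from h import *
go(.5352,-.0456,.326);go(.5352,-.0456,.145)"
```

```text
t: 45.5
eef_pos: [0.4785, 0.305, 0.1432]
ee_rot: [-3.142, 0.0, -2.885]
force: [0.6, -0.7, 4.3]
width: 0.0306
gripper_force: 30.0
t: 46.62
eef_pos: [0.4783, 0.3053, 0.3289]
ee_rot: [3.14, 0.001, -2.885]
force: [-0.5, 0.2, -3.1]
width: 0.0304
gripper_force: 30.0
shift cm [  3.41 -35.38   0.24] turn [ 0.001  0.001 -0.   ]
shift cm [  3.44 -35.4   18.34] turn [ 0.001  0.001 -0.   ]
```

```bash
python3 -m creep '[[[2.2,0.1,-1,0,0,0,0],[2.2,0.3,-3,0,0,0,0],[2.2,0.6,-6,0,0,0,0],[2.2,0.9,-9.5,0,0,0,0],[2.2,1.2,-13,0,0,0,0],[2.2,1.6,-17,0,0,0,0],[2.2,2,-21,0,0,0,0],[2.2,2.4,-25,0,0,0,0],[2.2,2.8,-29,0,0,0,0],[2.2,3.1,-32,0,0,0,0],[2.2,3.3,-34.5,0,0,0,0],[2.2,3.4,-35.4,0,0,0,0],[2.2,3.4,-35.4,2,0,0,0],[2.2,3.4,-35.4,5.5,0,0,0],[2.2,3.4,-35.4,9,0,0,0],[2.2,3.4,-35.4,12.5,0,0,0],[2.2,3.4,-35.4,15.5,0,0,0],[2.2,3.4,-35.4,17.2,0,0,0],[2.2,3.4,-35.4,17.8,0,0,0],[2.2,3.4,-35.4,17.8,0,0,0]]]' 30
python3 -c "
from h import *
go(.5352,-.0456,.145)"
```

```text
t: 49.12
eef_pos: [0.5351, -0.0462, 0.1499]
ee_rot: [-3.141, -0.0, -2.885]
force: [-0.2, 0.2, -1.0]
width: 0.0304
gripper_force: 30.0
shift cm [-0.02  0.06  0.49] turn [-0. -0. -0.]
```

```bash
python3 -m creep '[[[2.2,0,0,0.2,0,0,0],[2.2,0,0,0.35,0,0,0],[2.2,0,0,0.4,0,0,0],[2.2,0,0,0.4,0,0,0]]]' 30
```

```text
t: 49.62
eef_pos: [0.5353, -0.046, 0.146]
ee_rot: [-3.142, 0.0, -2.885]
force: [0.4, -0.4, -2.2]
width: 0.0304
gripper_force: 30.0
```

```bash
python3 -m creep '[[[2.2,0,0,0.08,0,0,0],[2.2,0,0,0.14,0,0,0],[2.2,0,0,0.14,0,0,0]]]' 30
```

```text
t: 50.0
eef_pos: [0.5357, -0.0461, 0.1452]
ee_rot: [-3.141, 0.001, -2.885]
force: [-1.0, -0.6, 5.1]
width: 0.0307
gripper_force: 30.0
```

```bash
python3 -m creep '[[[3.4,0,0,0,0,0,0],[4.2,0,0,0,0,0,0],[5,0,0,0,0,0,0],[6,0,0,0,0,0,0],[6.5,0,0,0,0,0,0],[6.5,0,0,-2,0,0,0],[6.5,0,0,-5,0,0,0],[6.5,0,0,-8,0,0,0],[6.5,0,0,-11,0,0,0],[6.5,0,0,-11.5,0,0,0],[6.5,0,0,-11.5,0,0,0]]]' 30
python3 -c "
from h import *
go(.5693,.3068,.26);go(.5693,.3068,.157)"
```

```text
t: 51.38
eef_pos: [0.5351, -0.0459, 0.2593]
ee_rot: [3.141, 0.0, -2.885]
force: [-0.2, 0.3, -1.3]
width: 0.0648
gripper_force: 0.0
shift cm [-12.26  33.25  -0.06] turn [ 0.  0. -0.]
shift cm [-12.25  33.25  10.24] turn [ 0.  0. -0.]
```

```bash
python3 -m creep '[[[6.5,-1,2.7,0,0,0,0],[6.5,-3,8,0,0,0,0],[6.5,-5,13.5,0,0,0,0],[6.5,-7,19,0,0,0,0],[6.5,-9,24.5,0,0,0,0],[6.5,-11,30,0,0,0,0],[6.5,-12.3,33.2,0,0,0,0],[6.5,-12.3,33.2,0,0,0,0],[6.5,-12.3,33.2,3,0,0,0],[6.5,-12.3,33.2,6.5,0,0,0],[6.5,-12.3,33.2,9,0,0,0],[6.5,-12.3,33.2,10.2,0,0,0],[6.5,-12.3,33.2,10.2,0,0,0],[5,-12.3,33.2,10.2,0,0,0],[4,-12.3,33.2,10.2,0,0,0],[3,-12.3,33.2,10.2,0,0,0],[2,-12.3,33.2,10.2,0,0,0],[2,-12.3,33.2,10.2,0,0,0],[2,-12.3,33.2,10.2,0,0,0],[2,-12.3,33.2,10.2,0,0,0]]]' 30
python3 -m creep '[[[2,0,0,-0.5,0,0,0],[2,0,0,-2,0,0,0],[2,0,0,-4.5,0,0,0],[2,0,0,-7.5,0,0,0],[2,0,0,-10.5,0,0,0],[2,0,0,-13.5,0,0,0],[2,0,0,-16.5,0,0,0],[2,0,0,-18.5,0,0,0],[2,0,0,-19,0,0,0],[2,0,0,-19,0,0,0]]]' 30
python3 -c "
from h import *
go(.6100,-.0794,.346);go(.6100,-.0794,.158)"
```

```text
t: 53.88
eef_pos: [0.5701, 0.3065, 0.1578]
ee_rot: [3.141, 0.001, -2.885]
force: [-0.3, 1.0, 2.2]
width: 0.028
gripper_force: 30.0
t: 55.12
eef_pos: [0.5697, 0.3062, 0.3473]
ee_rot: [3.141, -0.0, -2.885]
force: [-0.6, 0.5, -3.2]
width: 0.0278
gripper_force: 30.0
shift cm [  5.89 -38.32   0.12] turn [ 0. -0. -0.]
shift cm [  5.88 -38.32  18.92] turn [ 0. -0. -0.]
```

```bash
python3 -m creep '[[[2,0.2,-1,0,0,0,0],[2,0.5,-3,0,0,0,0],[2,0.9,-6,0,0,0,0],[2,1.4,-9.5,0,0,0,0],[2,2,-13,0,0,0,0],[2,2.5,-16.5,0,0,0,0],[2,3.1,-20,0,0,0,0],[2,3.6,-23.5,0,0,0,0],[2,4.2,-27,0,0,0,0],[2,4.7,-30.5,0,0,0,0],[2,5.2,-34,0,0,0,0],[2,5.6,-36.5,0,0,0,0],[2,5.9,-38,0,0,0,0],[2,5.9,-38.3,0,0,0,0],[2,5.9,-38.3,0,0,0,0]]]' 30
python3 -c "
from h import *
go(.6100,-.0794,.160)"
```

```text
t: 57.0
eef_pos: [0.61, -0.0789, 0.3474]
ee_rot: [3.141, -0.0, -2.885]
force: [-0.7, -0.4, -2.6]
width: 0.0282
gripper_force: 30.0
shift cm [ 1.000e-02 -5.000e-02  1.874e+01] turn [ 0. -0. -0.]
```

```bash
python3 -m creep '[[[2,0,0,1,0,0,0],[2,0,0,3.5,0,0,0],[2,0,0,6.5,0,0,0],[2,0,0,9.5,0,0,0],[2,0,0,12.5,0,0,0],[2,0,0,15.5,0,0,0],[2,0,0,17.3,0,0,0],[2,0,0,18.2,0,0,0],[2,0,0,18.4,0,0,0],[2,0,0,18.4,0,0,0],[2,0,0,18.4,0,0,0]]]' 30
```

```text
t: 58.38
eef_pos: [0.6106, -0.079, 0.1643]
ee_rot: [-3.141, 0.001, -2.885]
force: [-0.3, 0.6, -2.5]
width: 0.0277
gripper_force: 30.0
```

```bash
python3 -m creep '[[[2,0,0,0.15,0,0,0],[2,0,0,0.3,0,0,0],[2,0,0,0.4,0,0,0],[2,0,0,0.45,0,0,0],[2,0,0,0.45,0,0,0]]]' 30
```

```text
t: 59.0
eef_pos: [0.6105, -0.0791, 0.1598]
ee_rot: [-3.141, 0.001, -2.885]
force: [-1.7, 0.1, 4.7]
width: 0.028
gripper_force: 30.0
```

Contact. Release, rise, and back off toward the robot's left to free the top view.

```bash
python3 -m creep '[[[3.2,0,0,0,0,0,0],[4,0,0,0,0,0,0],[5,0,0,0,0,0,0],[6,0,0,0,0,0,0],[6.5,0,0,0,0,0,0],[6.5,0,0,-2,0,0,0],[6.5,0,0,-5,0,0,0],[6.5,0,0,-8,0,0,0],[6.5,0,0,-11,0,0,0],[6.5,-0.5,3,-12,0,0,0],[6.5,-1,8,-12,0,0,0],[6.5,-1,13,-12,0,0,0],[6.5,-1,19,-12,0,0,0],[6.5,-1,25,-12,0,0,0],[6.5,-1,31,-12,0,0,0],[6.5,-1,36,-12,0,0,0],[6.5,-1,40,-12,0,0,0],[6.5,-1,40,-12,0,0,0],[6.5,-1,40,-12,0,0,0]]]' 30
python3 - <<'E'
from h import *
a=grab_frame('top');b=grab_frame('scene');o=cv2.imread('pics/top0.png')
k=np.vstack([np.hstack([x[120:310,230:470] for x in (o,a)]),np.hstack([x[130:310,120:360] for x in (cv2.imread('pics/scene0.png'),b)])])
cv2.imwrite('pics/end.png',cv2.resize(k,None,fx=1.6,fy=1.6))
E
```

```text
t: 61.38
eef_pos: [0.518, 0.3103, 0.2788]
ee_rot: [-3.141, -0.0, -2.884]
force: [-0.8, -0.2, 0.1]
width: 0.0647
gripper_force: 0.0
```

View pics/end.png

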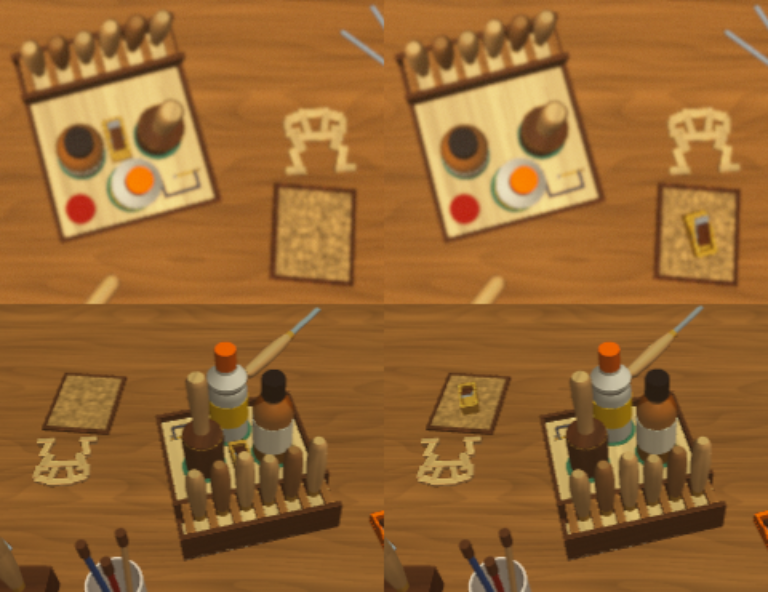

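The before (left) and after (right) views match: mallet, glue and varnish are back on their rounds, the plane is in the middle of the mat at (702,233), and the bridge and rosin have not moved.

```bash
python3 -c "
from station import job_done
print(job_done())"
```

```text
the job is handed in; nothing more can be done
None
```

I handed the job in at about 61 s: in the final pictures the plane lies sole down in the middle of the cork mat, the mallet and both bottles stand back on their own felt rounds, and the bridge and rosin tin look unmoved; no verdict was returned.

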